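# Put washed forming dowels back into the graded rack

## Task

Two washed wooden pastry dowels of different thickness stand in the white drip stand. Find out how thick each one is and put each, foot first and without forcing it, fully home into the hole of the slanted rack that is made for its size (the rack's block may sit a little to the left or right on its base, so feel or look for the hole): a dowel that goes in but sits loose is in the wrong hole. Leave the other things on the counter where they are.

Things in the scene. Friction and masses are not known exactly. Their poses are not given: they have to be found in the camera images.
- rack: fixed base of the rack. On it a brown wood block, 70x240x55 mm, leans back 30 degrees, held stiffly up to 9 mm either side of the middle along y (how far is not told: see or feel it). Its slanted face, mouths 78 mm and top edge 96 mm up, has four graded blind holes, 56 mm pitch, from +y: 18, 22, 26, 30 mm (this one holds a fixed dowel). Seated dowels stand 65 mm out. Origin: on the worktop under mid-row.
- stand: fixed white drip stand, 70 x 160 x 32 mm, with two equal wells 28 mm wide and 22 mm deep, 45 mm to either side of the middle along its y axis, a loose fit for any dowel. Origin: centre of its underside.
- dowel_a: light-wood dowel a: solid rod 110 mm long, about 35 g, bevelled foot, rounded top, thin dark ring near the top. The two dowels are alike but for thickness, each 18, 22 or 26 mm, never the same; feel or see which. Origin: centre of its flat foot; z along the rod to the top. At first upright in either well of the drip stand, foot 10 mm above the worktop.
- dowel_b: light-wood dowel b: solid rod 110 mm long, about 35 g, bevelled foot, rounded top, thin dark ring near the top. The two dowels are alike but for thickness, each 18, 22 or 26 mm, never the same; feel or see which. Origin: centre of its flat foot; z along the rod to the top. At first upright in either well of the drip stand, foot 10 mm above the worktop.
- hole_18 (a point): nominal mouth centre of the 18 mm hole (the first of the row, at the +y end), with the block in the middle of its runner: the real mouth lies up to 9 mm from here, either way along y. The hole is 1.5 mm wider than 18 mm, 45 mm deep, mouth chamfered 1.5 mm. z points out of the hole (30 degrees from vertical, towards the robot at yaw 0), y along the row to the smaller holes, x up the slope.
- hole_22 (a point): nominal mouth centre of the 22 mm hole (the second of the row), with the block in the middle of its runner: the real mouth lies up to 9 mm from here, either way along y. The hole is 1.5 mm wider than 22 mm, 45 mm deep, mouth chamfered 1.5 mm. z points out of the hole (30 degrees from vertical, towards the robot at yaw 0), y along the row to the smaller holes, x up the slope.
- hole_26 (a point): nominal mouth centre of the 26 mm hole (the third of the row), with the block in the middle of its runner: the real mouth lies up to 9 mm from here, either way along y. The hole is 1.5 mm wider than 26 mm, 45 mm deep, mouth chamfered 1.5 mm. z points out of the hole (30 degrees from vertical, towards the robot at yaw 0), y along the row to the smaller holes, x up the slope.
- sugar_shaker: bystander: sugar shaker, 44 mm across, 90 mm high, origin under its centre.
- timer: bystander: red mechanical baking timer, 62 x 70 x 70 mm, origin under its centre.
- ticket_stand_1: bystander: small black price ticket in a pale foot, 70 x 24 x 58 mm, origin under its centre.
- honey_jar: bystander: honey jar with a grey lid, 71 mm across, 110 mm high, origin under its centre.
Mind the look-alikes: they are no part of the job. Leave any blue or purple look-alike of the dowel_a alone.

How it is judged:
By the outcome, as a careful person would: the job done as asked, in the order asked, and still so for the second after the job is handed in, with the robot touching nothing.
It also fails if it takes over 72 s, if anything falls off the work surface, if the arm or the gripper's body presses on something with over 40 N, if the wrist force passes 120 N, or if a joint passes its speed limit or range.

## Robot

A 6-joint arm with a two-finger parallel gripper is mounted at the origin on a cart in front of the work surface, level with it; the furniture and walls round the work are solid. World frame = base frame: x ahead of the robot, y to its left, z up, the work surface at z = 0. Lengths are in m, angles in rad, forces in N, time in s.
With the tool pointing down it reaches from about 0.275 to 0.85 m from the base axis. Payload 19 kg.
Tool frame: the origin (TCP) lies between the finger pads; the fingertips stand 22 mm ahead of it and the grasp point (between the pads) lies 3 mm ahead of it (r.nose_length is the distance from the TCP to the fingertips, in m); z points along the fingers, y is the line along which they close (so a half turn about z gives the same grasp; the last joint's range is limited). The gripper opens to 85 mm and grips with 20 to 120 N. Pads are 22 mm wide; open, the fingers measure 114 mm over their backs; the gripper's body (76 mm by 85 mm) begins 54 mm behind the grasp point. The pads swing forward as they close: fully open they stand 13 mm farther back than shut.
Start: joints at [-0.134, 0.15, 1.437, -0, 1.554, -0.134], TCP at [0.575, -0, 0.253] pointing down, gripper open.
Joint ranges: [-2.8, 2.8], [-0.68, 2.1], [0.12, 2.68], [-1.39, 4.53], [0.16, 2.79], [-2.81, 2.81]. Speed limits (rad/s): [1.89, 1.89, 2.22, 3.01, 3.01, 3.01].

## Interface

Orientations are given as [roll, pitch, yaw] about the fixed x, y, z axes, in that order (R = Rz(yaw) Ry(pitch) Rx(roll)).
In Python, from cell import r gives the robot as it stands.
- The arm moves only by the shell command python3 -m handwheel 'ROWS' [OPENING] [FORCE]. ROWS is JSON, a list of rows, each an object with "slide": the shift along the tool's x, y, z in mm, a list of three; "delta_rot": the turn, a rotation vector about the tool's x, y, z in degrees, a list of three. A call has 1 to 12 rows; each row is the pose to reach, as a shift and turn from the pose commanded when the call began, along the tool's axes at that moment; what a row does not reach only later rows make up. A row lasts 1/8 s, in which the tool goes at most 62.5 mm and 10.7 degrees, less where a joint would pass 70% of its speed; a pose out of reach is approached as far as the arm can. A call with a gripper value outside its range is refused whole. OPENING is the finger opening in mm, from 0 to 85.4, set as the call begins (- or left out, the last holds). The fingers move at their own pace and stop on an object; FORCE is the grip in N (left out, the last holds). Time passes only in rows, so rows that repeat a pose let the fingers close. It gives the time, the measured TCP pose, the force, the opening and the grip force at its end, in the units of the state.
- r.get_obs(): the state, without advancing time (a new reading comes with each control period).
- r.grab_frame(name): name is "scene" or "side" or "wrist"; returns the picture (480x640x3 uint8, red, green, blue); there is no depth.
- r.calibration(name): a dict with "fovy" (degrees; the focal length in pixels is half the picture's height over the tangent of half this angle, whatever the lens; pixels are square), "cx", "cy" (the principal point, pixels), "T" (4x4, takes a point from camera to world coordinates). Camera axes: x right, y up, looking along -z (the intrinsics and any distortion apply to the point x, -y, -z); pixel columns grow to the right and rows downward; lengths in m; the calibration is good to about 2 mm. A picture is of the moment at which its call begins: read the wrist's pose just before it. calibration takes no time and is no camera call; for the wrist camera it gives the pose at the moment of the call.
- r.job_done(): hands the job in; it is judged then, once.
The state is a dict: "time_s": time; "q": joint angles; "qd": joint speeds; "tau": joint torques, N m; "eef_pos": TCP position; "tool_rot": TCP orientation; "contact_force": force on the tool from outside, world axes, zero at the start; "ft_torque": the same for the moment, N m; "grip_width": finger opening in m; "grasp_force": force on a finger pad.
Only numpy, scipy, OpenCV 4.12 (cv2) and the standard library are available. Lean on these libraries where they do the work, as an engineer would, in place of code of your own. Each camera call takes 0.05 s, during which the arm holds its last target. There are 200 camera calls.

## Working session

There is one attempt and no reset: what is moved stays moved. The work goes in short steps, Python scripts to look and compute and a shell command to move; the robot and the scene stay as the last step left them, time stands still between calls to the robot, and variables do not carry over. Pictures are saved under pics/ and viewed, at most 10 in all, crops included, and the job is handed in when it is done.

```bash
mkdir -p pics; ls; python3 - <<'E'
from cell import r
import cv2,numpy as np
for n in("scene","side"):
    cv2.imwrite(f"pics/{n}0.png",r.grab_frame(n)[:,:,::-1]); c=r.calibration(n); print(n,c)
print(r.get_obs())
E
```

```text
pics
scene {'fovy': 42.51394736122303, 'cx': 324.11055366694336, 'cy': 233.59146669029602, 'T': array([[ 0.72710673,  0.51746416, -0.45116145, -0.25812088],
       [-0.68650149,  0.5534079 , -0.47165178, -0.85240662],
       [ 0.00561342,  0.65266419,  0.75762652,  1.40222799],
       [ 0.        ,  0.        ,  0.        ,  1.        ]])}
side {'fovy': 50.95274231363155, 'cx': 311.6510860124153, 'cy': 244.73976040516496, 'T': array([[-0.96052644,  0.08301265, -0.26551434,  0.20386649],
       [-0.27766684, -0.34452289,  0.89677484,  1.06801278],
       [-0.01703211,  0.93510046,  0.35397321,  0.5245918 ],
       [ 0.        ,  0.        ,  0.        ,  1.        ]])}
{'time_s': 0.1, 'q': array([-1.33986834e-01,  1.50935238e-01,  1.43791616e+00,  2.75762219e-06,
        1.55382540e+00, -1.33978526e-01]), 'qd': array([ 0.00077414, -0.00084493, -0.00253338, -0.00045821,  0.00049114,
        0.00216182]), 'tau': array([ 4.39465453e-03, -7.14378047e+01, -5.71798074e+01, -8.77157845e-05,
        7.01135112e-03, -1.30998615e-04]), 'eef_pos': array([5.74809932e-01, 1.42270069e-05, 2.52761554e-01]), 'tool_rot': array([-3.14051860e+00, -1.47549491e-04,  1.57078789e+00]), 'contact_force': array([0.24148233, 0.52628148, 0.34377046]), 'ft_torque': array([-0.0298516 , -0.04290428, -0.02108293]), 'grasp_force': 0.0, 'grip_width': 0.08549741927291371}
```

View pics/scene0.png

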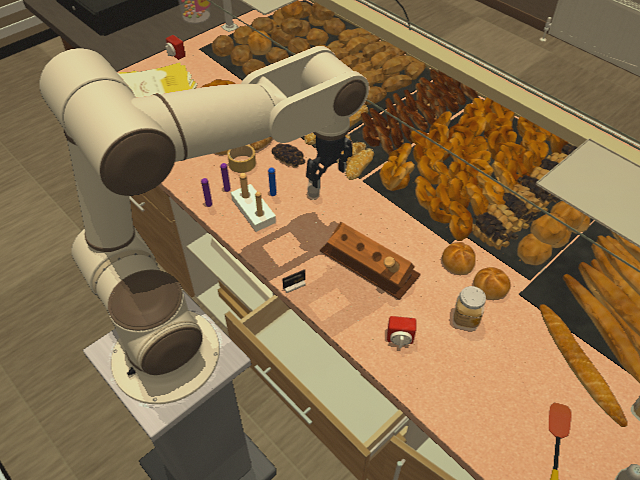

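View pics/side0.png

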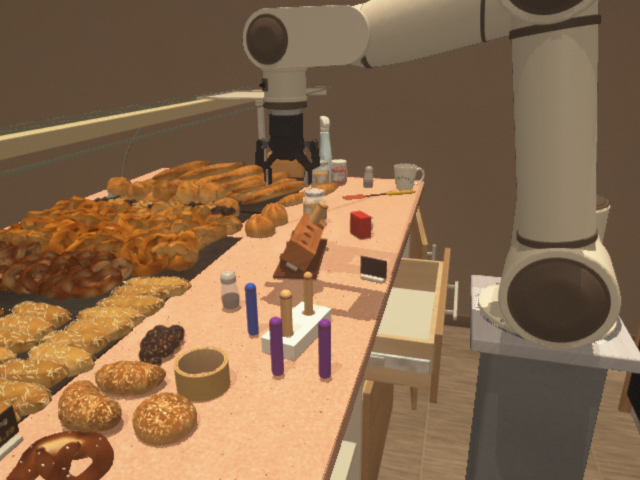

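The scene view shows the white stand at about (255,205). Its two light-wood dowels are at (243,185) and (258,203). The look-alikes are purple at (207,192) and (225,177), and blue at (272,180). The rack is at (370,258), with its fixed dowel at (390,265). The side view has the dowels at (287,315) and (308,295). The light-wood pair in the stand fits the description, so I'll confirm it in an enlarged crop.

```bash
cat > h.py <<'E'
from cell import r
import cv2,numpy as np
from scipy.spatial.transform import Rotation as R
def ray(c,u,v):
    f=240/np.tan(np.radians(c["fovy"])/2); T=c["T"]
    d=T[:3,:3]@np.array([(u-c["cx"])/f,-(v-c["cy"])/f,-1]); return T[:3,3],d
def onz(c,u,v,z):
    o,d=ray(c,u,v); return o+d*(z-o[2])/d[2]
def proj(c,p):
    f=240/np.tan(np.radians(c["fovy"])/2); q=c["T"][:3,:3].T@(np.asarray(p)-c["T"][:3,3]); return c["cx"]+f*q[0]/-q[2], c["cy"]-f*q[1]/-q[2]
def tri(c1,p1,c2,p2):
    A=[];b=[]
    M=np.zeros((3,3));v=np.zeros(3)
    for c,p in((c1,p1),(c2,p2)):
        o,d=ray(c,*p); d/=np.linalg.norm(d); P=np.eye(3)-np.outer(d,d); M+=P; v+=P@o
    return np.linalg.solve(M,v)
E
python3 - <<'E'
from h import *
a=cv2.imread("pics/scene0.png");b=cv2.imread("pics/side0.png")
k=lambda i,x,y,w,h,s:cv2.resize(i[y:y+h,x:x+w],None,fx=s,fy=s,interpolation=cv2.INTER_CUBIC)
L=np.hstack([k(a,225,165,60,72,4)[:288],k(a,315,215,110,72,4)[:288]])
Q=np.hstack([k(b,255,265,90,96,3),k(b,265,195,136,96,3)])
W=max(L.shape[1],Q.shape[1]);p=lambda i:cv2.copyMakeBorder(i,0,0,0,W-i.shape[1],0)
o=np.vstack([p(L),p(Q)]);print(o.shape);cv2.imwrite("pics/crop1.png",o)
s,d=map(r.calibration,("scene","side"))
for n,p,q in(("d1",(243,175),(286,292)),("d2",(258,193),(308,274))): print(n,tri(s,p,d,q))
E
```

```text
(576, 680, 3)
d1 [0.48808936 0.28131196 0.1170341 ]
d2 [0.47268636 0.19251048 0.11660742]
```

View pics/crop1.png

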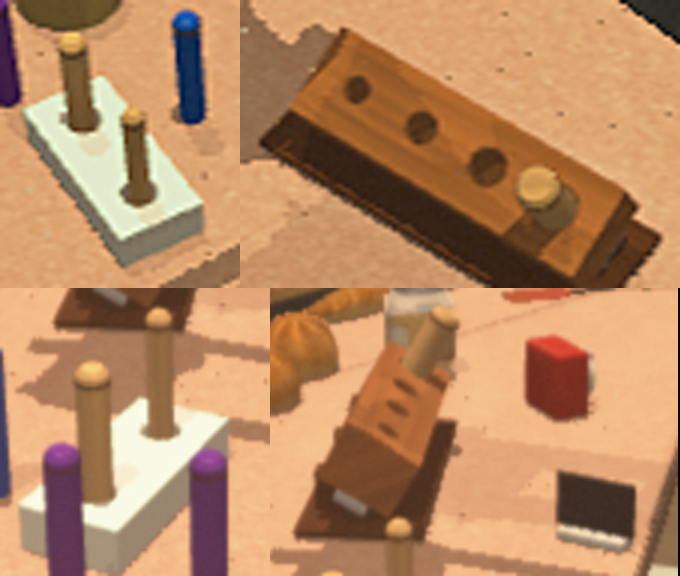

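The crop confirms it: two light-wood dowels with dark rings stand in the white stand, and the far one is thicker. The purple and blue rods stand free and are not mine. In scene pixels, the rack mouths are at about (344.5,237.5), (360.3,246.8) and (377,256.5).

```bash
python3 - <<'E'
from h import *
s,d=map(r.calibration,("scene","side"))
H=[onz(s,u,v,.078) for u,v in((344.5,237.5),(360.25,246.75),(377,256.5))]
for h in H: print(h.round(4))
v=H[0]-H[2]; print("spacing",np.linalg.norm(v)/2,"row yaw deg",np.degrees(np.arctan2(-v[0],v[1])))
# side view holes: crop coords -> px
k=lambda x,y:(265+(x-270)/3,195+(y-288)/3)
for p,q in(((344.5,237.5),k(388,436)),((360.25,246.75),k(397,409)),((377,256.5),k(405,387))): print(tri(s,p,d,q).round(4))
for p in((257,168+0),): pass
# stand top corners in scene crop
c=lambda x,y:(225+x/4,165+y/4)
for x,y in((27,113),(120,237),(202,206),(103,78)): print(onz(s,*c(x,y),.032).round(4))
# dowel bases on the top surface
E
```

```text
[ 0.5624 -0.0778  0.078 ]
[ 0.5707 -0.1319  0.078 ]
[ 0.5796 -0.1877  0.078 ]
spacing 0.055564977241120965 row yaw deg 8.855997489557486
[ 0.5633 -0.0758  0.0734]
[ 0.5708 -0.1315  0.077 ]
[ 0.5795 -0.1876  0.0779]
[0.4619 0.3165 0.032 ]
[0.4331 0.1673 0.032 ]
[0.4978 0.1495 0.032 ]
[0.5292 0.3063 0.032 ]
```

```bash
python3 -m handwheel '[{"slide":[48,-20,0],"delta_rot":[0,0,0]},{"slide":[96,-40,0],"delta_rot":[0,0,0]},{"slide":[144,-60,0],"delta_rot":[0,0,0]},{"slide":[192,-80,0],"delta_rot":[0,0,0]},{"slide":[237,-95,0],"delta_rot":[0,0,0]},{"slide":[237,-95,0],"delta_rot":[0,0,0]},{"slide":[237,-95,0],"delta_rot":[0,0,0]}]' 55
python3 - <<'E'
from h import *
c=r.calibration("wrist"); cv2.imwrite("pics/w1.png",r.grab_frame("wrist")[:,:,::-1])
print(c)
for n,p in(("d1",(.488,.281,.12)),("d2",(.473,.1925,.12))): print(n,proj(c,p))
s=r.calibration("scene")
for u,v in((272,192),(226,190),(209,206)): print(onz(s,u,v,0).round(3))
E
```

```text
time_s: 0.98
eef_pos: [0.48, 0.2368, 0.253]
tool_rot: [-3.141, 0.0, 1.571]
contact_force: [0.8, -0.1, -0.7]
grip_width: 0.0552
grasp_force: 0.0
{'fovy': 59.57951297220987, 'cx': 318.83786182571276, 'cy': 235.86323140838914, 'T': array([[ 9.99999157e-01, -9.16331776e-04,  9.20113979e-04,
         4.80342465e-01],
       [ 6.38699387e-04,  9.64003451e-01,  2.65888957e-01,
         3.04860895e-01],
       [-1.13063555e-03, -2.65888145e-01,  9.64003224e-01,
         3.73853283e-01],
       [ 0.00000000e+00,  0.00000000e+00,  0.00000000e+00,
         1.00000000e+00]])}
d1 (np.float64(332.0791504846357), np.float64(161.5726257847037))
d2 (np.float64(307.9565161789803), np.float64(298.17377551422334))
[0.576 0.261 0.   ]
[0.474 0.368 0.   ]
[0.393 0.348 0.   ]
```

View pics/w1.png

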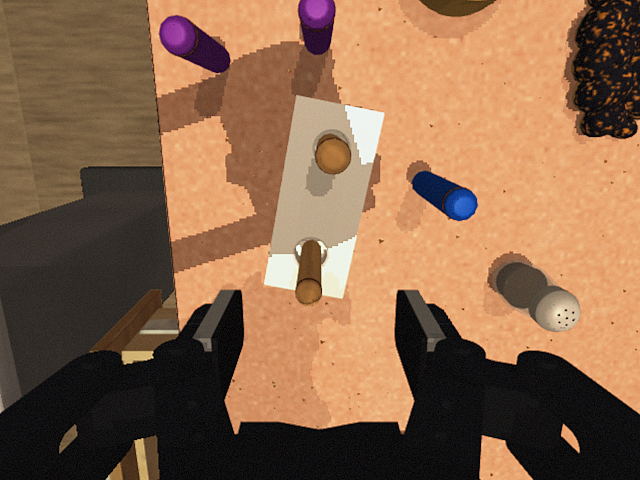

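The wrist view shows the d1 top (thicker) at (333,156) and the d2 top (thinner) at (309,292). Both are in the white stand. The blue rod at (460,205) and the purple rods at the top stay clear of the fingers.

```bash
python3 - <<'E'
from h import *
c=r.calibration("wrist")
for p in((333,155),(309,291)): print(onz(c,*p,.117).round(4))
# base checks at stand top
for p in((331,146),(311,253)): print("well",onz(c,*p,.032).round(4))
E
```

```text
[0.4889 0.2842 0.117 ]
[0.4738 0.1959 0.117 ]
well [0.49   0.2846 0.032 ]
well [0.4735 0.1949 0.032 ]
```

```bash
python3 -m handwheel '[{"slide":[-42,-6,0],"delta_rot":[0,0,0]},{"slide":[-42,-6,40],"delta_rot":[0,0,0]},{"slide":[-42,-6,80],"delta_rot":[0,0,0]},{"slide":[-42,-6,120],"delta_rot":[0,0,0]},{"slide":[-42,-6,150],"delta_rot":[0,0,0]},{"slide":[-42,-6,160],"delta_rot":[0,0,0]},{"slide":[-42,-6,160],"delta_rot":[0,0,0]}]' 55
python3 -m handwheel '[{"slide":[0,0,0],"delta_rot":[0,0,0]},{"slide":[0,0,0],"delta_rot":[0,0,0]},{"slide":[0,0,0],"delta_rot":[0,0,0]},{"slide":[0,0,0],"delta_rot":[0,0,0]},{"slide":[0,0,0],"delta_rot":[0,0,0]},{"slide":[0,0,0],"delta_rot":[0,0,0]}]' 0 40
```

```text
time_s: 1.9
eef_pos: [0.4743, 0.1945, 0.0935]
tool_rot: [-3.141, 0.0, 1.57]
contact_force: [-0.3, 0.7, 0.4]
grip_width: 0.0551
grasp_force: 0.0
time_s: 2.65
eef_pos: [0.4745, 0.1951, 0.0943]
tool_rot: [3.14, -0.0, 1.571]
contact_force: [0.3, -0.4, 6.0]
grip_width: 0.017
grasp_force: 38.8
```

```bash
cat >> h.py <<'E'
PSI=np.radians(8.9)
def rackR(psi=PSI,t=30):
    t=np.radians(t); zh=np.array([-np.sin(t)*np.cos(psi),-np.sin(t)*np.sin(psi),np.cos(t)])
    x=np.array([-np.sin(psi),np.cos(psi),0]); z=-zh; return np.column_stack([x,np.cross(z,x),z]),zh
def go(P,Rt):
    o=r.get_obs(); R0=R.from_euler("xyz",o["tool_rot"]).as_matrix()
    print("slide",(R0.T@(np.asarray(P)-o["eef_pos"])*1e3).round(1),"rot",np.degrees(R.from_matrix(R0.T@Rt).as_rotvec()).round(2))
E
python3 - <<'E'
from h import *
Rt,zh=rackR(); print(Rt.round(3))
go(np.array([.5624,-.0778,.078])+zh*(.0843+.04),Rt)
E
```

```text
[[-0.155  0.856  0.494]
 [ 0.988  0.134  0.077]
 [ 0.     0.5   -0.866]]
slide [-282.5   26.6  -91.4] rot [-29.84   2.32  -8.69]
```

```bash
python3 -m handwheel '[{"slide":[0,0,-30],"delta_rot":[0,0,0]},{"slide":[0,0,-70],"delta_rot":[0,0,0]},{"slide":[0,0,-120],"delta_rot":[0,0,0]},{"slide":[-45,5,-150],"delta_rot":[-5,0.4,-1.5]},{"slide":[-95,10,-160],"delta_rot":[-13,1,-4]},{"slide":[-145,14,-160],"delta_rot":[-21,1.6,-6]},{"slide":[-195,18,-150],"delta_rot":[-28,2.2,-8]},{"slide":[-240,22,-130],"delta_rot":[-29.84,2.32,-8.69]},{"slide":[-270,25,-110],"delta_rot":[-29.84,2.32,-8.69]},{"slide":[-282.5,26.6,-100],"delta_rot":[-29.84,2.32,-8.69]},{"slide":[-282.5,26.6,-100],"delta_rot":[-29.84,2.32,-8.69]},{"slide":[-282.5,26.6,-100],"delta_rot":[-29.84,2.32,-8.69]}]' 
python3 - <<'E'
from h import *
c=r.calibration("wrist"); cv2.imwrite("pics/w2.png",r.grab_frame("wrist")[:,:,::-1])
cv2.imwrite("pics/s2.png",r.grab_frame("side")[:,:,::-1])
o=r.get_obs();print(o["eef_pos"],o["grip_width"],o["contact_force"])
Rt,zh=rackR()
T=R.from_euler("xyz",o["tool_rot"]).as_matrix()
print("foot pred",(o["eef_pos"]+T[:,2]*.0843).round(4),proj(c,o["eef_pos"]+T[:,2]*.0843))
for h in((.5624,-.0778,.078),(.5707,-.1319,.078),(.5796,-.1877,.078)):print(proj(c,h))
E
```

```text
time_s: 4.15
eef_pos: [0.5007, -0.087, 0.194]
tool_rot: [2.619, 0.0, 1.726]
contact_force: [0.1, 0.1, 0.1]
grip_width: 0.0175
grasp_force: 39.2
[ 0.50075425 -0.08681177  0.19405645] 0.01692299978282267 [-0.32707051 -0.06904467 -0.27149627]
foot pred [ 0.5423 -0.0803  0.121 ] (np.float64(318.31158705443426), np.float64(257.1307240978376))
(np.float64(312.13022495920546), np.float64(234.20210738788433))
(np.float64(312.2293472641246), np.float64(314.531543338393))
(np.float64(312.7438409906946), np.float64(388.9346860296608))
```

View pics/w2.png

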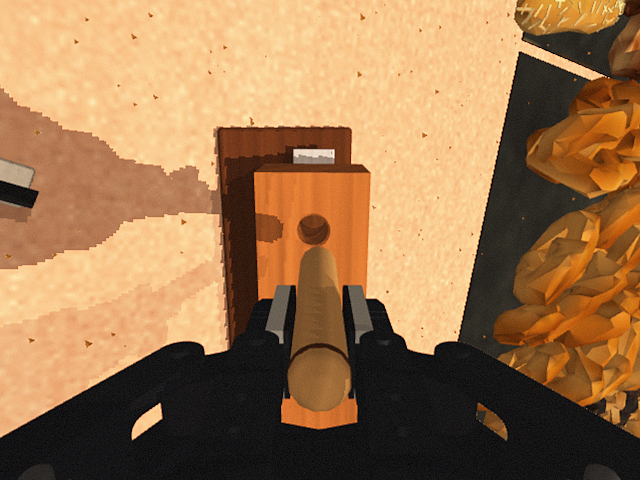

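The wrist view shows the 18 mm mouth at (313,230), about 4 px above the prediction. The dowel is straight in the fingers and its foot is near (318,255). The block edges are vertical in the picture, so the yaw is right.

```bash
python3 - <<'E'
from h import *
Rt,zh=rackR(); c=r.calibration("wrist")
im=cv2.imread("pics/w2.png").astype(int); g=im[:,:,2]
m=(g[205:250,290:340]<150).astype(np.uint8)
n,l,st,ce=cv2.connectedComponentsWithStats(m); print(st[1:],ce[1:]+[290,205])
for p in((313.5,230),):
    o,d=ray(c,*p); P0=np.array([.5707,-.1319,.078]); t=zh@(P0-o)/(zh@d); M=o+t*d; print("mouth",M.round(4))
    go(M+zh*(.0843+.006),Rt)
E
```

```text
[[  8  10  32  30 762]
 [ 20  41  13   4  35]] [[313.82152231 229.54330709]
 [316.11428571 248.02857143]]
mouth [ 0.5627 -0.0748  0.0786]
slide [ 2.3 -3.1 41.3] rot [-0.05  0.    0.07]
```

```bash
python3 -m handwheel '[{"slide":[2,-3,10],"delta_rot":[0,0,0]},{"slide":[2,-3,25],"delta_rot":[0,0,0]},{"slide":[2,-3,37],"delta_rot":[0,0,0]},{"slide":[2,-3,41],"delta_rot":[0,0,0]},{"slide":[2,-3,43],"delta_rot":[0,0,0]},{"slide":[2,-3,45],"delta_rot":[0,0,0]},{"slide":[2,-3,47],"delta_rot":[0,0,0]},{"slide":[2,-3,49],"delta_rot":[0,0,0]},{"slide":[2,-3,51],"delta_rot":[0,0,0]},{"slide":[2,-3,51],"delta_rot":[0,0,0]}]'
python3 - <<'E'
from h import *
o=r.get_obs(); T=R.from_euler("xyz",o["tool_rot"]).as_matrix(); print("F tool",T.T@o["contact_force"],"depth",(o["eef_pos"]+T[:,2]*.0843),T.T@o["ft_torque"])
E
```

```text
time_s: 5.5
eef_pos: [0.5227, -0.0817, 0.1473]
tool_rot: [2.62, -0.001, 1.726]
contact_force: [0.8, 2.5, -2.2]
grip_width: 0.0169
grasp_force: 38.9
F tool [ 2.30393379 -0.06195264  2.45686883] depth [ 0.56421935 -0.075175    0.07421548] [0.06225674 0.68356152 0.03093809]
```

```bash
python3 -m handwheel '[{"slide":[0.7,0,0],"delta_rot":[0,0,0]},{"slide":[0.7,0,3],"delta_rot":[0,0,0]},{"slide":[0.7,0,6],"delta_rot":[0,0,0]},{"slide":[0.7,0,9],"delta_rot":[0,0,0]},{"slide":[0.7,0,12],"delta_rot":[0,0,0]},{"slide":[0.7,0,15],"delta_rot":[0,0,0]},{"slide":[0.7,0,15],"delta_rot":[0,0,0]}]'
cat > f.py <<'E'
from h import *
o=r.get_obs(); T=R.from_euler("xyz",o["tool_rot"]).as_matrix(); print("F tool",(T.T@o["contact_force"]).round(2),"foot",(o["eef_pos"]+T[:,2]*.0843).round(4),"M",(T.T@o["ft_torque"]).round(2),"depth",((np.array([.5627,-.0755,.078])-o["eef_pos"]-T[:,2]*.0843)@rackR()[1]).round(4))
E
python3 f.py
```

```text
time_s: 6.38
eef_pos: [0.5301, -0.0801, 0.1342]
tool_rot: [2.62, -0.0, 1.726]
contact_force: [0.7, 2.7, -2.0]
grip_width: 0.0171
grasp_force: 38.9
F tool [ 2.54 -0.05  2.25] foot [ 0.5716 -0.0736  0.0611] M [ 0.19  0.64 -0.  ] depth 0.0191
```

```bash
python3 -m handwheel '[{"slide":[0.6,0,4],"delta_rot":[0,0,0]},{"slide":[0.6,0,8],"delta_rot":[0,0,0]},{"slide":[0.6,0,12],"delta_rot":[0,0,0]},{"slide":[0.6,0,16],"delta_rot":[0,0,0]},{"slide":[0.6,0,20],"delta_rot":[0,0,0]},{"slide":[0.6,0,22],"delta_rot":[0,0,0]},{"slide":[0.6,0,23],"delta_rot":[0,0,0]},{"slide":[0.6,0,23],"delta_rot":[0,0,0]}]'
python3 f.py
```

```text
time_s: 7.38
eef_pos: [0.5413, -0.0778, 0.1146]
tool_rot: [2.62, -0.0, 1.726]
contact_force: [-0.1, 0.4, -0.9]
grip_width: 0.017
grasp_force: 39.2
F tool [ 0.37 -0.52  0.74] foot [ 0.5828 -0.0713  0.0415] M [ 0.34  0.09 -0.07] depth 0.0419
```

```bash
python3 -m handwheel '[{"slide":[0,0,1],"delta_rot":[0,0,0]},{"slide":[0,0,2],"delta_rot":[0,0,0]},{"slide":[0,0,3],"delta_rot":[0,0,0]},{"slide":[0,0,3],"delta_rot":[0,0,0]}]'; python3 f.py
```

```text
time_s: 7.88
eef_pos: [0.5428, -0.0776, 0.1124]
tool_rot: [2.62, 0.0, 1.726]
contact_force: [-9.1, 0.6, 9.5]
grip_width: 0.0173
grasp_force: 40.8
F tool [  1.99  -2.95 -12.67] foot [ 0.5844 -0.0711  0.0394] M [ 0.9   0.34 -0.02] depth 0.0445
```

```bash
python3 -m handwheel '[{"slide":[0,0,-1],"delta_rot":[0,0,0]},{"slide":[0,0,-1],"delta_rot":[0,0,0]},{"slide":[0,0,-1],"delta_rot":[0,0,0]},{"slide":[0,0,-1],"delta_rot":[0,0,0]},{"slide":[0,0,-20],"delta_rot":[0,0,0]},{"slide":[0,0,-50],"delta_rot":[0,0,0]},{"slide":[0,0,-90],"delta_rot":[0,0,0]},{"slide":[0,0,-125],"delta_rot":[0,0,0]},{"slide":[0,0,-125],"delta_rot":[0,0,0]},{"slide":[0,0,-125],"delta_rot":[0,0,0]}]' 48 40; python3 - <<'E'
from h import *
go((.489,.284,.25),np.array([[0,1,0],[1,0,0],[0,0,-1.]]))
cv2.imwrite("pics/w3.png",r.grab_frame("wrist")[:,:,::-1])
E
```

```text
time_s: 9.12
eef_pos: [0.4812, -0.0872, 0.22]
tool_rot: [2.62, -0.0, 1.726]
contact_force: [-0.4, -0.0, -0.2]
grip_width: 0.0478
grasp_force: 0.0
slide [365.5  71.3   6.4] rot [29.82 -2.32  8.68]
```

View pics/w3.png

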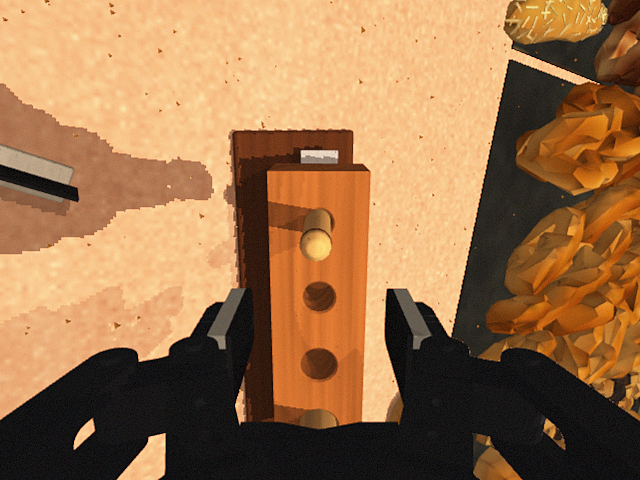

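The 18 mm dowel is seated, with its top at (316,245). The 22 mm mouth is free at (319,296), and the 26 mm mouth at (319,363). Next I'll fetch the thicker dowel.

```bash
python3 -m handwheel '[{"slide":[45,9,0],"delta_rot":[5,-0.4,1.5]},{"slide":[95,18,0],"delta_rot":[13,-1,4]},{"slide":[145,28,0],"delta_rot":[21,-1.6,6]},{"slide":[195,38,0],"delta_rot":[28,-2.2,8]},{"slide":[245,48,2],"delta_rot":[29.82,-2.32,8.68]},{"slide":[295,58,5],"delta_rot":[29.82,-2.32,8.68]},{"slide":[345,68,6],"delta_rot":[29.82,-2.32,8.68]},{"slide":[365.5,71.3,6.4],"delta_rot":[29.82,-2.32,8.68]},{"slide":[365.5,71.3,6.4],"delta_rot":[29.82,-2.32,8.68]},{"slide":[365.5,71.3,6.4],"delta_rot":[29.82,-2.32,8.68]}]' 50; python3 - <<'E'
from h import *
go((.489,.284,.0943),np.array([[0,1,0],[1,0,0],[0,0,-1.]]))
E
```

```text
time_s: 10.42
eef_pos: [0.489, 0.2832, 0.2498]
tool_rot: [-3.141, 0.001, 1.571]
contact_force: [0.1, 0.6, -0.2]
grip_width: 0.0501
grasp_force: 0.0
slide [9.000e-01 1.000e-01 1.555e+02] rot [-0.03  0.04 -0.01]
```

```bash
python3 -m handwheel '[{"slide":[1,0,40],"delta_rot":[0,0,0]},{"slide":[1,0,80],"delta_rot":[0,0,0]},{"slide":[1,0,120],"delta_rot":[0,0,0]},{"slide":[1,0,145],"delta_rot":[0,0,0]},{"slide":[1,0,155.5],"delta_rot":[0,0,0]},{"slide":[1,0,155.5],"delta_rot":[0,0,0]}]' 50
python3 -m handwheel '[{"slide":[0,0,0],"delta_rot":[0,0,0]},{"slide":[0,0,0],"delta_rot":[0,0,0]},{"slide":[0,0,0],"delta_rot":[0,0,0]},{"slide":[0,0,0],"delta_rot":[0,0,0]},{"slide":[0,0,0],"delta_rot":[0,0,0]},{"slide":[0,0,0],"delta_rot":[0,0,0]}]' 0 40
python3 - <<'E'
from h import *
Rt,zh=rackR()
go(np.array([.571,-.1298,.078])+zh*(.0843+.04),Rt)
E
```

```text
time_s: 11.18
eef_pos: [0.4892, 0.2843, 0.095]
tool_rot: [-3.142, 0.0, 1.57]
contact_force: [-0.5, -0.2, -0.3]
grip_width: 0.0498
grasp_force: 0.0
time_s: 11.92
eef_pos: [0.4896, 0.2852, 0.0961]
tool_rot: [3.139, -0.001, 1.571]
contact_force: [0.9, -0.7, 7.0]
grip_width: 0.0216
grasp_force: 39.2
slide [-424.5   20.1  -89.8] rot [-29.81   2.3   -8.68]
```

```bash
python3 -m handwheel '[{"slide":[0,0,-30],"delta_rot":[0,0,0]},{"slide":[0,0,-75],"delta_rot":[0,0,0]},{"slide":[-20,1,-130],"delta_rot":[0,0,0]},{"slide":[-70,4,-165],"delta_rot":[-5,0.4,-1.5]},{"slide":[-125,7,-165],"delta_rot":[-13,1,-4]},{"slide":[-180,10,-165],"delta_rot":[-21,1.6,-6]},{"slide":[-235,12,-165],"delta_rot":[-28,2.2,-8]},{"slide":[-290,14,-165],"delta_rot":[-29.81,2.3,-8.68]},{"slide":[-345,16,-165],"delta_rot":[-29.81,2.3,-8.68]},{"slide":[-395,18,-160],"delta_rot":[-29.81,2.3,-8.68]},{"slide":[-424.5,20,-150],"delta_rot":[-29.81,2.3,-8.68]},{"slide":[-424.5,20,-150],"delta_rot":[-29.81,2.3,-8.68]}]' 
python3 - <<'E'
from h import *
Rt,zh=rackR()
go(np.array([.571,-.1298,.078])+zh*(.086+.035),Rt)
E
```

```text
time_s: 13.42
eef_pos: [0.5087, -0.1414, 0.2443]
tool_rot: [2.621, -0.0, 1.723]
contact_force: [-0.3, 0.9, -0.4]
grip_width: 0.0208
grasp_force: 39.3
slide [  1.8 -28.1  54.8] rot [-0.17  0.07 -0.15]
```

```bash
python3 -m handwheel '[{"slide":[1.8,-15,15],"delta_rot":[0,0,0]},{"slide":[1.8,-28.1,35],"delta_rot":[-0.17,0.07,-0.15]},{"slide":[1.8,-28.1,50],"delta_rot":[-0.17,0.07,-0.15]},{"slide":[1.8,-28.1,54.8],"delta_rot":[-0.17,0.07,-0.15]},{"slide":[1.8,-28.1,54.8],"delta_rot":[-0.17,0.07,-0.15]}]'
python3 - <<'E'
from h import *
Rt,zh=rackR()
go(np.array([.571,-.1298,.078])+zh*(.086+.006),Rt)
c=r.calibration("wrist"); cv2.imwrite("pics/w4.png",r.grab_frame("wrist")[:,:,::-1])
o=r.get_obs();T=R.from_euler("xyz",o["tool_rot"]).as_matrix()
print("foot",proj(c,o["eef_pos"]+T[:,2]*.086),"mouth",proj(c,(.571,-.1298,.078)))
E
```

```text
time_s: 14.05
eef_pos: [0.5121, -0.137, 0.1838]
tool_rot: [2.617, 0.001, 1.729]
contact_force: [-0.0, -0.6, -0.3]
grip_width: 0.0211
grasp_force: 39.3
slide [-2.  -1.6 29.3] rot [ 0.07 -0.06  0.19]
foot (np.float64(318.19802367451825), np.float64(257.00934510787823)) mouth (np.float64(315.37360122775897), np.float64(241.48024399448167))
```

View pics/w4.png

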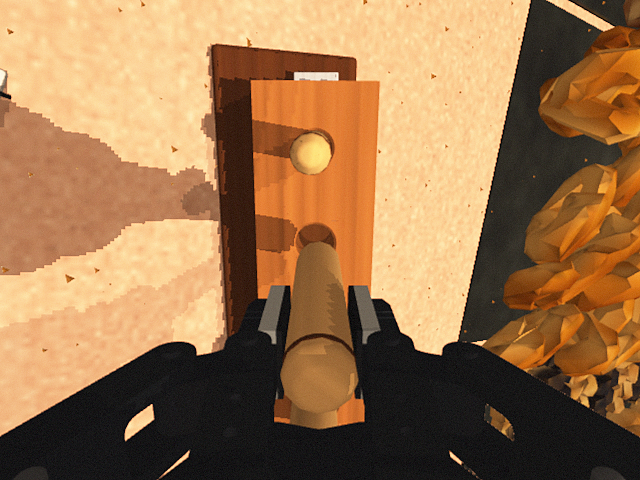

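The wrist view shows the 22 mm mouth centred near (316,242), as predicted. The dowel foot is near (318,257) and the first dowel is still seated at (311,153).

```bash
python3 -m handwheel '[{"slide":[-1.5,-1.4,12],"delta_rot":[0,0,0]},{"slide":[-1.5,-1.4,25],"delta_rot":[0,0,0]},{"slide":[-1.5,-1.4,30],"delta_rot":[0,0,0]},{"slide":[-1.5,-1.4,32],"delta_rot":[0,0,0]},{"slide":[-1.5,-1.4,34],"delta_rot":[0,0,0]},{"slide":[-1.5,-1.4,36],"delta_rot":[0,0,0]},{"slide":[-1.5,-1.4,38],"delta_rot":[0,0,0]},{"slide":[-1.5,-1.4,40],"delta_rot":[0,0,0]},{"slide":[-1.5,-1.4,40],"delta_rot":[0,0,0]}]'
sed -i 's/0843/086/g; s/.5627,-.0755,.078/.571,-.1298,.078/' f.py; python3 f.py
```

```text
time_s: 15.22
eef_pos: [0.5305, -0.1358, 0.1479]
tool_rot: [2.617, 0.0, 1.729]
contact_force: [-0.4, -0.3, 0.1]
grip_width: 0.0212
grasp_force: 39.3
F tool [-0.24 -0.36 -0.28] foot [ 0.573  -0.1291  0.0735] M [ 0.27 -0.01  0.02] depth 0.005
```

Inside the mouth with no force.

```bash
python3 -m handwheel '[{"slide":[0,0,4],"delta_rot":[0,0,0]},{"slide":[0,0,8],"delta_rot":[0,0,0]},{"slide":[0,0,12],"delta_rot":[0,0,0]},{"slide":[0,0,16],"delta_rot":[0,0,0]},{"slide":[0,0,20],"delta_rot":[0,0,0]},{"slide":[0,0,20],"delta_rot":[0,0,0]}]'
python3 f.py
```

```text
time_s: 15.98
eef_pos: [0.5404, -0.1342, 0.1304]
tool_rot: [2.617, 0.0, 1.729]
contact_force: [0.1, -0.1, -0.3]
grip_width: 0.0212
grasp_force: 39.3
F tool [-0.15 -0.11  0.33] foot [ 0.5829 -0.1274  0.0559] M [ 0.25 -0.   -0.03] depth 0.0252
```

```bash
python3 -m handwheel '[{"slide":[0,0,4],"delta_rot":[0,0,0]},{"slide":[0,0,8],"delta_rot":[0,0,0]},{"slide":[0,0,12],"delta_rot":[0,0,0]},{"slide":[0,0,15],"delta_rot":[0,0,0]},{"slide":[0,0,17],"delta_rot":[0,0,0]},{"slide":[0,0,18],"delta_rot":[0,0,0]},{"slide":[0,0,19],"delta_rot":[0,0,0]},{"slide":[0,0,19],"delta_rot":[0,0,0]}]'
python3 f.py
```

```text
time_s: 16.98
eef_pos: [0.5498, -0.1328, 0.1143]
tool_rot: [2.617, 0.001, 1.729]
contact_force: [-0.6, 0.8, -0.6]
grip_width: 0.0209
grasp_force: 39.3
F tool [ 0.93 -0.65  0.28] foot [ 0.5923 -0.1261  0.0399] M [0.32 0.01 0.01] depth 0.0438
```

```bash
python3 -m handwheel '[{"slide":[0,0,1],"delta_rot":[0,0,0]},{"slide":[0,0,2],"delta_rot":[0,0,0]},{"slide":[0,0,3],"delta_rot":[0,0,0]},{"slide":[0,0,3],"delta_rot":[0,0,0]}]'; python3 f.py
```

```text
time_s: 17.48
eef_pos: [0.5512, -0.1331, 0.1135]
tool_rot: [2.616, 0.002, 1.729]
contact_force: [-30.5, -1.9, 33.0]
grip_width: 0.0209
grasp_force: 44.8
F tool [  2.88  -9.69 -43.82] foot [ 0.5939 -0.1265  0.0391] M [ 2.46  0.54 -0.05] depth 0.0453
```

```bash
python3 -m handwheel '[{"slide":[0,0,-2.2],"delta_rot":[0,0,0]},{"slide":[0,0,-2.2],"delta_rot":[0,0,0]}]'; python3 f.py; python3 -m handwheel '[{"slide":[0,0,0],"delta_rot":[0,0,0]},{"slide":[0,0,0],"delta_rot":[0,0,0]},{"slide":[0,0,0],"delta_rot":[0,0,0]},{"slide":[0,0,0],"delta_rot":[0,0,0]},{"slide":[0,0,-20],"delta_rot":[0,0,0]},{"slide":[0,0,-50],"delta_rot":[0,0,0]},{"slide":[0,0,-90],"delta_rot":[0,0,0]},{"slide":[-30,0,-135],"delta_rot":[0,0,0]},{"slide":[-60,0,-135],"delta_rot":[0,0,0]},{"slide":[-60,0,-135],"delta_rot":[0,0,0]}]' 52 40
python3 - <<'E'
from h import *
a=r.grab_frame("wrist")[:,:,::-1];b=r.grab_frame("side")[:,:,::-1]
b=cv2.resize(b[185:285,240:400],None,fx=3,fy=3);a=cv2.resize(a[60:400,160:480],(300,300))
c=r.calibration("wrist");zh=rackR()[1]
for m in((.5624,-.0745,.078),(.571,-.1298,.078)):print(proj(c,np.array(m)+zh*.065))
cv2.imwrite("pics/w5.png",np.hstack([a,b]))
E
```

```text
time_s: 17.73
eef_pos: [0.5502, -0.1328, 0.1138]
tool_rot: [2.617, 0.001, 1.729]
contact_force: [-0.0, -0.3, 0.4]
grip_width: 0.0207
grasp_force: 39.4
F tool [-0.26  0.14 -0.42] foot [ 0.5928 -0.1261  0.0394] M [ 0.23  0.   -0.  ] depth 0.0445
time_s: 18.98
eef_pos: [0.4928, -0.2043, 0.2307]
tool_rot: [2.617, 0.001, 1.727]
contact_force: [-0.8, 0.0, -0.7]
grip_width: 0.0522
grasp_force: 0.0
(np.float64(319.9328593989406), np.float64(22.518871591054648))
(np.float64(319.5946936031324), np.float64(136.78994204099965))
```

View pics/w5.png

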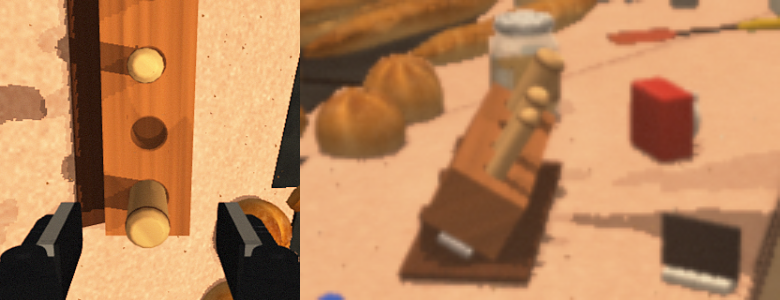

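The crops show both dowels standing equally far out of the 18 and 22 mm holes. The 26 mm hole is empty at (149,132), and the rest of the counter is undisturbed.

```bash
python3 -c "
from cell import r
print(r.job_done())"
```

```text
the job is handed in; nothing more can be done
None
```

The job is handed in: the dowels are 18 and 22 mm thick, and each was pushed to the bottom of its own hole in the rack, at about 19 s of the 72 s allowed.

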